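# Clear the curio case lid, then hold it just below its balance point

## Robot

A 6-joint arm with a two-finger parallel gripper is mounted at the origin on the work surface. World frame = base frame: x ahead of the robot, y to its left, z up, the work surface at z = 0. Lengths are in m, angles in rad, forces in N, time in s.
With the tool pointing down it reaches from about 0.35 to 0.975 m from the base axis. Payload 4.9 kg.
Tool frame: the origin (TCP) lies midway between the tips of the shut fingers; the grasp point (between the pads) lies 19 mm behind it (manip.hold_point_z is the distance from the TCP to the grasp point, in m); z points along the fingers, y is the line along which they close (so a half turn about z gives the same grasp; the last joint's range is limited). The gripper opens to 85 mm and grips with 20 to 120 N. Pads are 22 mm wide; open, the fingers measure 114 mm over their backs; the gripper's body (76 mm by 85 mm) begins 54 mm behind the grasp point. The pads swing forward as they close: fully open they stand 13 mm farther back than shut.
Start: joints at [-0.119, 0.053, 1.613, -0, 1.476, -0.119], TCP at [0.625, 0, 0.231] pointing down, gripper open.
Joint ranges: [-3.01, 3.01], [-1.01, 2.22], [0.06, 2.58], [-1.02, 4.17], [0.09, 2.62], [-3.14, 3.14]. Speed limits (rad/s): [2.57, 2.57, 3.14, 3.14, 3.14, 3.14].

## Interface

Orientations are given as a unit quaternion [w, x, y, z].
In Python, from plant import manip gives the robot as it stands. The module is installed in compiled form; this text tells all that it offers.
- The arm moves only by the shell command python3 -m jog 'ROWS' [OPENING]. ROWS is JSON, one flat list of numbers, 6 for each row, row after row: the shift along the tool's x, y, z in units of 0.1 m (1.0 is 0.1 m), then the turn, a rotation vector about the tool's x, y, z in units of 180 degrees (1.0 is 180 degrees). A call has 1 to 8 rows; each row is the pose to reach, as a shift and turn from the pose commanded when the call began, along the tool's axes at that moment, turning the shorter way round; what a row does not reach only later rows make up. A row lasts 1/8 s, in which the tool goes at most 62.5 mm and 10.7 degrees, less where a joint would pass 70% of its speed; a pose out of reach is approached as far as the arm can. A call with a number of a shift or a turn outside -1 to 1 is refused whole. A call with a gripper value outside its range is refused whole. OPENING is the finger opening in mm, from 0 to 85.4, set as the call begins (- or left out, the last holds). The fingers move at their own pace and stop on an object; the grip force is fixed at half the most. Time passes only in rows, so rows that repeat a pose let the fingers close. It gives the time, the measured TCP pose, the force, the opening and the grip force at its end, in the units of the state.
- manip.state(): the state, without advancing time (a new reading comes with each control period).
- manip.grab_frame(name): name is "scene" or "side" or "wrist"; returns a dict with "img" (400x640x3 uint8, blue, green, red), "z_map" (400x640 float32, m along the optical axis (not along the pixel's ray), 0 where there is no reading), "fx", "fy", "cx", "cy" (pixels), "xyz" and "attitude" of the camera in the world; the wrist camera has in their place "T_tool_cam" (4x4, takes a point from camera to tool coordinates, whose origin is the TCP and whose axes are the flange's). Camera axes: x right, y up, looking along -z (the intrinsics and any distortion apply to the point x, -y, -z); pixel columns grow to the right and rows downward; lengths in m; the calibration is good to about 2 mm. A picture is of the moment at which its call begins: read the wrist's pose just before it.
- manip.job_done(): hands the job in; it is judged then, once.
The state is a dict: "time": time; "joint_pos": joint angles; "joint_vel": joint speeds; "joint_efforts": joint torques, N m; "tool_pos": TCP position; "tool_rot": TCP orientation; "contact_force": force on the tool from outside, world axes, zero at the start; "ft_torque": the same for the moment, N m; "gripper_width": opening from 0.0 (shut) to 1.0 (fully open); "grasp_force": force on a finger pad.
Only numpy, scipy, OpenCV 4.12 (cv2) and the standard library are available. Lean on these libraries where they do the work, as an engineer would, in place of code of your own. Each camera call takes 0.05 s, during which the arm holds its last target. There are 200 camera calls.

## Task

A tube shaker has been left lying on the glass lid of the curio case: lay it on top of the other two in the wooden tray, in the groove between them and with its ends about level with theirs, and let it go. Then grip the lid by its brass knob, raise it clearly past its balance point, where the hinge springs start to carry it up, ease it back to a few degrees below that point and finish there, still gripping the knob and holding the lid still so that the spring tension can be set. Never let the lid spring up to its stop or drop, and leave everything else where it is.

Things in the scene. Friction and masses are not known exactly. Their poses are not given: they have to be found in the camera images.
- tube_c_center (a point): centre of the shaker to be moved, which lies on the lid's glass at the start, roughly along the lid's long side: brushed aluminium tube with black end caps, 50 mm diameter (48 mm between the caps), 120 mm long, 110 to 220 g, rolls freely; x runs along the tube. Grip it across, about 8 mm above its middle: in the groove the fingertips have little room above the lower tubes
- tube_a_center (a point): one of the two shakers lying side by side in the tray, same size; its centre, x along the tube
- tube_b_center (a point): the other of the two shakers in the tray; its centre, x along the tube
- tray_top (a point): where the top shaker's centre comes to lie, 76 mm above the table, over the middle of the tray; x along the tubes, z up. The wooden tray is fixed and open, 150 x 119 x 22 mm outside, floor and walls 8 mm; the two lower shakers lie in it along its long side with 1 to 3 mm of play, tops 58 mm above the table
- case: the curio case, fixed: a dark wood and glass box, 204 mm deep (x), 360 mm wide (y), 135 mm high with its lid; origin at the centre of its underside, x axis pointing from its front (knob side, towards the robot) to its back (hinge side)
- lid_hinge (a point): middle of the lid's hinge line, 92 mm behind the case's centre and 129 mm above the table; the hinge line runs along the case's y axis
- lid_knob (a point): the brass ball knob on a 10 mm stem ahead of the lid's front edge: 30 mm diameter; origin at the ball's centre, 38 mm ahead of the edge, 232 mm from the hinge line, 129 mm above the table while shut. It moves up and back on an arc about the hinge line; gripped from above with the fingers to its left and right (along the hinge line), the ball turns between them
- lid (a joint): lid angle, rad: 0 shut (flat, as at the start), grows as the front edge rises, stop at 1.30. Glass in a 364 x 206 mm dark wood frame 12 mm thick, 0.95 kg. The hinge springs lift with a nearly constant moment: balance point at 0.75 rad (43 degrees). Below it the lid falls shut by itself, above it it springs up to its stop, with at most 2 N at the knob
- bridge_blank: bystander on the glass shelf in the case: rosewood ukulele bridge blank, 30 x 105 x 9 mm; origin under its centre
- turtle: bystander on the shelf in the case: ceramic turtle, 60 mm long, 33 mm high; origin under its centre
- tuning_fork: bystander on the shelf in the case: steel tuning fork, 150 mm long; origin under its middle
- thumb_pick: bystander on the shelf in the case: lime green thumb pick, 25 mm; origin under its centre
- harmonica_case: bystander on the table: brushed aluminium harmonica case, 112 x 40 x 30 mm; origin under its centre
- screwdriver: bystander on the table: screwdriver, 160 mm long, lying flat; origin under its middle

How it is judged:
On the way, in this order (a step that is already met when the one before it is completed fails the run):
1. the loose shaker lies in the groove on the other two and is let go (x of tube_c_center in the frame of tray_top between -0.02 and 0.02 m and y of tube_c_center in the frame of tray_top between -0.01 and 0.01 m and z of tube_c_center in the frame of tray_top between -0.006 and 0.006 m and angle between the x axis of tube_c_center and the x axis of tray_top, either way round below 0.15 rad and contact force between tube_c and the fingers below 0.05 N and linear speed of tube_c below 0.03 m/s), for 0.3 s.
2. the lid, gripped by its knob, is raised clearly past its balance point (value of joint lid above 0.83 rad and contact force between lid_ball and the fingers above 3 N), for 0.2 s.
At the end, for the whole second after the job is handed in: fingers gripping the knob (over 3 N) hold the lid still 0.02 to 0.20 rad (1 to 11 degrees) below its 0.75 rad balance point; the third shaker lies free in the groove: centre within 20 mm along, 10 mm across, 6 mm in height of its place, within 0.15 rad of parallel; all else within 30 mm of its start (all of step 1 and value of joint lid between 0.55 and 0.73 rad and velocity of joint lid between -0.05 and 0.05 rad/s and contact force between lid_ball and the fingers above 3 N and distance of each of tube_a_center, tube_b_center, bridge_blank, turtle, tuning_fork, thumb_pick, harmonica_case, screwdriver from where it was at the start of the episode below 0.03 m); the arm keeps its last pose, push and grip.
It fails at once if the lid is raised with the shaker still on it (value of joint lid above 0.15 rad and contact force between tube_c and lid above 0.05 N).
It fails at once if the lid gets away: it runs up near its stop (beyond 1.24 rad), or flies up or drops faster than 2 rad/s (value of joint lid above 1.24 rad or velocity of joint lid above 2 rad/s or velocity of joint lid below -2 rad/s).
It fails at once if the shaker is dropped (falls free of the fingers faster than 0.5 m/s) (linear speed of tube_c above 0.5 m/s and contact force between tube_c and the fingers below 0.01 N).
It fails at once if a bystander or a lower shaker is moved more than 30 mm (distance of any of tube_a_center, tube_b_center, bridge_blank, turtle, tuning_fork, thumb_pick, harmonica_case, screwdriver from where it was at the start of the episode above 0.03 m).
It also fails if it takes over 58 s, if anything falls off the work surface, if the arm or the gripper's body presses on something with over 40 N, if the wrist force passes 120 N, or if a joint passes its speed limit or range.

## Working session

There is one attempt and no reset: what is moved stays moved. The work goes in short steps, Python scripts to look and compute and a shell command to move; the robot and the scene stay as the last step left them, time stands still between calls to the robot, and variables do not carry over. Pictures are saved under pics/ and viewed, at most 10 in all, crops included, and the job is handed in when it is done.

```bash
mkdir -p pics
cat > h.py <<'E'
import numpy as np, cv2
from plant import manip
from scipy.spatial.transform import Rotation as R
def rot(q): return R.from_quat([q[1],q[2],q[3],q[0]]).as_matrix()
def grab(name,fn=None):
    s=manip.state(); f=manip.grab_frame(name)
    if 'T_tool_cam' in f:
        T=np.eye(4);T[:3,:3]=rot(s['tool_rot']);T[:3,3]=s['tool_pos'];T=T@np.array(f['T_tool_cam'])
        f['M'],f['o']=T[:3,:3],T[:3,3]
    else:
        a=np.array(f['attitude']); f['M']=rot(a) if a.size==4 else a.reshape(3,3); f['o']=np.array(f['xyz'])
    if fn: cv2.imwrite(fn,f['img'])
    return f
def ray(f,u,v): return f['M']@np.array([(u-f['cx'])/f['fx'],-(v-f['cy'])/f['fy'],-1.])
def plane(f,u,v,z): d=ray(f,u,v); return f['o']+d*(z-f['o'][2])/d[2]
def pt(f,u,v): return f['o']+ray(f,u,v)*f['z_map'][int(v),int(u)]
def cloud(f):
    v,u=np.mgrid[0:400,0:640]; z=f['z_map']
    c=np.stack([(u-f['cx'])/f['fx']*z,-(v-f['cy'])/f['fy']*z,-z],-1)
    return c@f['M'].T+f['o']
E
python3 - <<'E'
from h import *
print(manip.state()); print(manip.hold_point_z)
for n in ['scene','side','wrist']:
    f=grab(n,f'pics/{n}0.png'); print(n,[ (k,f[k]) for k in f if k not in('img','z_map')])
a=[cv2.imread(f'pics/{n}0.png') for n in ['scene','side']]
cv2.imwrite('pics/both.png',np.vstack(a)[:, :])
E
```

```text
{'time': 0.0, 'joint_pos': array([-1.19004424e-01,  5.33623476e-02,  1.61429916e+00,  9.73714725e-06,
        1.47599357e+00, -1.18990062e-01]), 'joint_vel': array([-0.00098433, -0.0014324 ,  0.00049302, -0.00060777, -0.00099046,
        0.00056146]), 'joint_efforts': array([ 2.70554956e-04, -3.93670499e+01, -3.70175600e+01, -1.62778279e-04,
        6.93513779e-03, -6.06393527e-06]), 'tool_pos': array([6.24376789e-01, 7.48968868e-05, 2.30056531e-01]), 'tool_rot': array([-8.13583056e-04,  7.07111812e-01,  7.07100998e-01, -6.33646764e-04]), 'contact_force': array([-0.21991394, -0.61345142, -0.09242078]), 'ft_torque': array([-0.04982663,  0.00231824, -0.03330648]), 'grasp_force': 0.0, 'gripper_width': 0.9989145894866832}
0.0187
scene [('fx', 502.88068529330207), ('fy', 502.88068529330207), ('cx', 320.08991398484034), ('cy', 199.16313403425562), ('xyz', array([1.11540818, 0.61689585, 1.40867006])), ('attitude', array([0.32172067, 0.10271721, 0.26658601, 0.90270532])), ('M', array([[-0.77188998, -0.52607197,  0.3569792 ],
       [ 0.63560385, -0.65085543,  0.41520471],
       [ 0.01391429
[... 551 characters left out ...]
16.7153316338238), ('fy', 316.7153316338238), ('cx', 320.90686015423535), ('cy', 201.44181276261844), ('T_tool_cam', array([[ 1.31488867e-04,  9.65308375e-01,  2.61112472e-01,
         6.50411932e-02],
       [ 9.99999955e-01, -1.97490411e-04,  2.26531832e-04,
        -2.94180722e-04],
       [ 2.70240284e-04,  2.61112430e-01, -9.65308358e-01,
        -1.42350077e-01],
       [ 0.00000000e+00,  0.00000000e+00,  0.00000000e+00,
         1.00000000e+00]])), ('M', array([[ 9.99997769e-01, -7.14183617e-04,  1.98786024e-03],
       [ 1.70849931e-04,  9.65370010e-01,  2.60884486e-01],
       [-2.10534008e-03, -2.60883564e-01,  9.65367978e-01]])), ('o', array([0.62439568, 0.06508837, 0.37255818]))]
```

View pics/scene0.png

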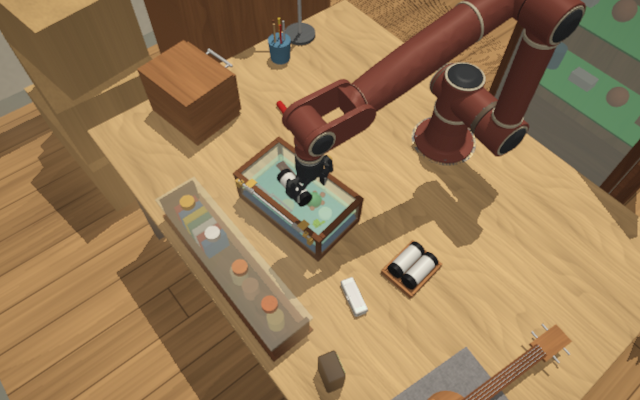

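View pics/side0.png

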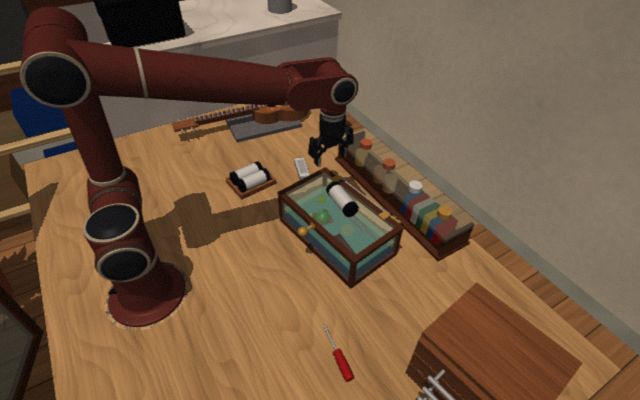

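The side view shows tube C at about (342,199) on the lid, the knob at (303,231), the tray at (251,180) and the case at (340,225). In the scene view the tray is at (411,268).

```bash
cat > m.py <<'E'
from h import *
def rect(P):
    (c,s,a)=cv2.minAreaRect((P[:,:2]*1000).astype(np.float32)); b=cv2.boxPoints((c,s,a))
    e=b[1]-b[0]; g=b[2]-b[1]; l=e if np.linalg.norm(e)>np.linalg.norm(g) else g
    return np.round(c,1),np.round(s,1),round(np.degrees(np.arctan2(l[1],l[0]))%180,1)
fs=cv2.imread('pics/scene0.png')
for n,tr,px in [('scene',(411,268),None),('side',(251,180),(342,199))]:
    f=grab(n); C=cloud(f); Z=C[...,2]; im=f['img'].astype(int)
    p0=plane(f,*tr,0.04); near=np.hypot(C[...,0]-p0[0],C[...,1]-p0[1])<0.13
    m=near&(Z>0.012)&(Z<0.07); 
    lab,n_=None,None
    k,l,st,ce=cv2.connectedComponentsWithStats(m.astype(np.uint8)); i=l[tr[1],tr[0]]
    print(n,'tray',rect(C[l==i]),'top z',np.percentile(Z[l==i],98))
    m2=(l==i)&(Z>0.045); print('  tubes',rect(C[m2]),m2.sum())
    # highest ridges
    if px:
        p0=plane(f,*px,0.16); near=np.hypot(C[...,0]-p0[0],C[...,1]-p0[1])<0.12
        m=near&(Z>0.145)&(Z<0.2); k,l,st,ce=cv2.connectedComponentsWithStats(m.astype(np.uint8)); i=l[px[1],px[0]]
        P=C[l==i]; print('  tubeC',rect(P),len(P),'z',np.percentile(P[:,2],[50,98,100]))
        top=P[P[:,2]>np.percentile(P[:,2],98)-0.006]; print('  ridge',rect(top))
        # knob
        hsv=cv2.cvtColor(f['img'],cv2.COLOR_BGR2HSV); w=slice(218,245),slice(290,318)
        Q=C[w].reshape(-1,3); H=hsv[w].reshape(-1,3); q=(Q[:,2]>0.10)&(H[:,1]>130)&(H[:,2]>90)
        print('  knob',q.sum(),Q[q].mean(0),Q[q].max(0),Q[q].min(0))
    p0=plane(f,*( (340,225) if px else (298,195)),0.13); near=np.hypot(C[...,0]-p0[0],C[...,1]-p0[1])<0.27
    m=near&(Z>0.12)&(Z<0.142); k,l,st,ce=cv2.connectedComponentsWithStats(m.astype(np.uint8)); i=1+st[1:,4].argmax()
    print('  lid',rect(C[l==i]),st[i])
E
python3 m.py
```

```text
scene tray (array([463.9, 294.3]), array([153.5, 120.2]), np.float32(5.5)) top z 0.06189888610688433
  tubes (array([462.8, 294.7]), array([126.3,  95.7]), np.float32(4.7)) 1050
  lid (array([601., -97.]), array([222.7, 367.6]), np.float32(98.8)) [ 233  137  131  108 5510]
side tray (array([461.3, 289.2]), array([151.7, 121.7]), np.float32(4.6)) top z 0.058191582971709725
  tubes (array([460.5, 287.6]), array([123.9,  94.1]), np.float32(5.4)) 490
  tubeC (array([611.1, -88.5]), array([122.2,  48.8]), np.float32(88.2)) 567 z [0.17379211 0.18163848 0.18357066]
  ridge (array([612.1, -89.2]), array([120.4,  32. ]), np.float32(86.7))
  knob 107 [ 0.46215307 -0.12494309  0.13452865] [ 0.49581369 -0.1040287   0.14556359] [ 0.43865689 -0.13763228  0.10288083]
  lid (array([ 573.1, -102.6]), array([272.6, 369.1]), np.float32(98.9)) [ 277  167  127   98 5553]
```

View pics/wrist0.png

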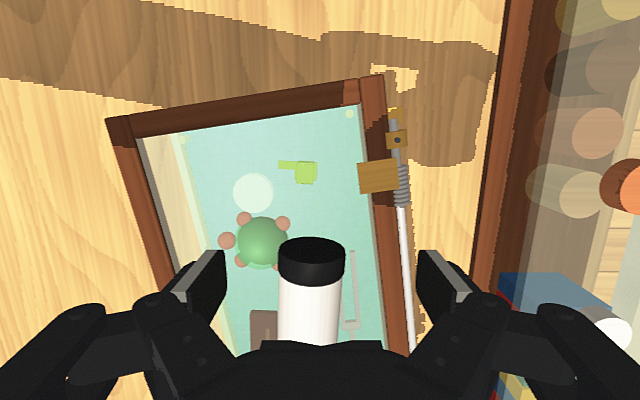

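```bash
python3 -m jog '[-0.3,-0.05,0,0,0,0.01, -0.6,-0.1,0,0,0,0.014, -0.88,-0.13,0,0,0,0.014, -0.88,-0.13,0.2,0,0,0.014, -0.88,-0.13,0.2,0,0,0.014]' 85
python3 - <<'E'
from h import *
from m import rect
f=grab('wrist','pics/w1.png'); C=cloud(f);Z=C[...,2]
m=(Z>0.145)&(Z<0.192)&(np.hypot(C[...,0]-.611,C[...,1]+.088)<.1)
k,l,st,ce=cv2.connectedComponentsWithStats(m.astype(np.uint8))
for i in range(1,k):
    if st[i,4]>300: print(st[i],rect(C[l==i]),np.percentile(Z[l==i],98)); P=C[(l==i)&(Z>np.percentile(Z[l==i],98)-.004)]; print(rect(P))
print(manip.state()['tool_pos'])
E
```

```text
time: 0.88
tool_pos: [0.6104, -0.0871, 0.208]
tool_rot: [-0.002, 0.722, 0.691, -0.001]
contact_force: [0.1, 0.2, 0.1]
gripper_width: 0.996
grasp_force: 0.0
scene tray (array([463.7, 294.3]), array([154.4, 120.4]), np.float32(5.4)) top z 0.061243466007201625
  tubes (array([462.2, 294.7]), array([124.7,  94.2]), np.float32(6.0)) 1051
  lid (array([ 577.9, -100.1]), array([268.6, 367.4]), np.float32(98.5)) [ 233  137  131  107 5614]
side tray (array([461.2, 289.2]), array([152. , 122.8]), np.float32(6.0)) top z 0.05820695039135725
  tubes (array([459.7, 286.7]), array([125.2,  94.8]), np.float32(3.6)) 476
  tubeC (array([610.5, -90. ]), array([122.7,  50.2]), np.float32(89.8)) 535 z [0.17374579 0.18173996 0.18384946]
  ridge (array([611.5, -88.9]), array([121.2,  31.3]), np.float32(86.3))
  knob 108 [ 0.4587629  -0.1311314   0.14300337] [ 0.49582016 -0.10937198  1.02163401] [ 0.07476393 -0.81182385  0.12478162]
  lid (array([ 572.6, -103.9]), array([273.1, 367.4]), np.float32(98.6)) [ 277  170  127   95 5360]
[  285   126    84   199 14380] (array([613.8, -88.6]), array([120.3,  49.3]), np.float32(86.9)) 0.18163492884467652
(array([613.6, -88.3]), array([119.7,  30. ]), np.float32(86.8))
[ 0.61199169 -0.08705192  0.21103024]
```

View pics/w1.png

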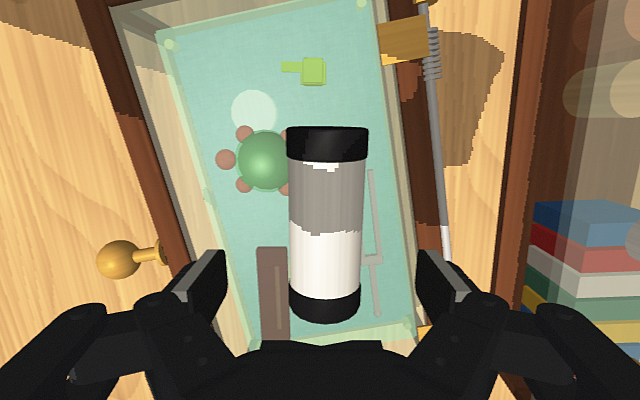

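The tube spans (287–368, 126–322) and is centred between the fingers. The knob is at (118,259). Descend and grip.

```bash
python3 -m jog '[0,0.02,0.2,0,0,0, 0,0.02,0.4,0,0,0, 0,0.02,0.55,0,0,0, 0,0.02,0.63,0,0,0, 0,0.02,0.63,0,0,0, 0,0.02,0.63,0,0,0]' 85; python3 -m jog '[0,0,0,0,0,0, 0,0,0,0,0,0, 0,0,0,0,0,0, 0,0,0,0,0,0, 0,0,0,0,0,0, 0,0,0,0,0,0]' 35
```

```text
time: 1.78
tool_pos: [0.6145, -0.0883, 0.1491]
tool_rot: [0.001, 0.723, 0.691, 0.0]
contact_force: [0.3, 0.3, 0.4]
gripper_width: 0.998
grasp_force: 0.0
time: 2.52
tool_pos: [0.6146, -0.0883, 0.1494]
tool_rot: [0.001, 0.723, 0.691, 0.0]
contact_force: [-1.3, -0.5, 6.7]
gripper_width: 0.533
grasp_force: 61.5
```

```bash
python3 -m jog '[0,0,-0.1,0,0,0, 0,0,-0.3,0,0,0, 0,0,-0.6,0,0,0, 0.2,-0.2,-0.8,0,0,0, 0.5,-0.5,-0.9,0,0,0, 0.8,-0.8,-0.9,0,0,0, 1,-1,-0.9,0,0,0, 1,-1,-0.9,0,0,0]'; python3 -m jog '[0.3,0,0,0,0,0, 0.6,-0.0,0,0,0,0, 0.8,0,0,0,0,0, 0.8,0,0,0,0,0, 0.8,0,0,0,0,0, 0.8,0,0,0,0,0]';  python3 - <<'E'
from h import *
f=grab('wrist','pics/w2.png'); C=cloud(f);np.savez('w2.npz',C=C,M=f['M'],o=f['o'],cx=f['cx'],cy=f['cy'],fx=f['fx'],fy=f['fy'],img=f['img'])
from scipy.stats import trim_mean
Z=C[...,2]; near=(np.hypot(C[...,0]-.462,C[...,1]-.291)<.12)
def rect(P):
    r=cv2.minAreaRect((P[:,:2]*1000).astype(np.float32)); return np.round(np.concatenate([r[0],r[1],[r[2]]]),1)
for lo,hi in [(.012,.07),(.03,.07),(.052,.065)]:
    m=near&(Z>lo)&(Z<hi); k,l,st,ce=cv2.connectedComponentsWithStats(m.astype(np.uint8))
    for i in range(1,k):
        if st[i,4]>300: print(lo,st[i],rect(C[l==i]))
print(np.percentile(Z[near&(Z<.08)],[50,90,98]))
E
```

```text
time: 3.52
tool_pos: [0.5177, 0.0174, 0.2393]
tool_rot: [0.0, 0.722, 0.692, 0.0]
contact_force: [0.7, -0.2, -0.6]
gripper_width: 0.54
grasp_force: 61.7
time: 4.28
tool_pos: [0.5222, 0.0953, 0.2384]
tool_rot: [0.0, 0.723, 0.691, -0.0]
contact_force: [-0.3, -0.2, -0.9]
gripper_width: 0.537
grasp_force: 61.7
0.012 [ 180    0  154   59 6489] [464.4 257.5 150.7  53.4   4.6]
0.03 [ 182    0  136   45 4556] [464.2 255.2 120.4  31.8   3.9]
0.052 [ 182    0  134   30 2385] [463.4 253.9  23.5 120.5  88.5]
[0.00063542 0.05388356 0.05709051]
```

View pics/w2.png

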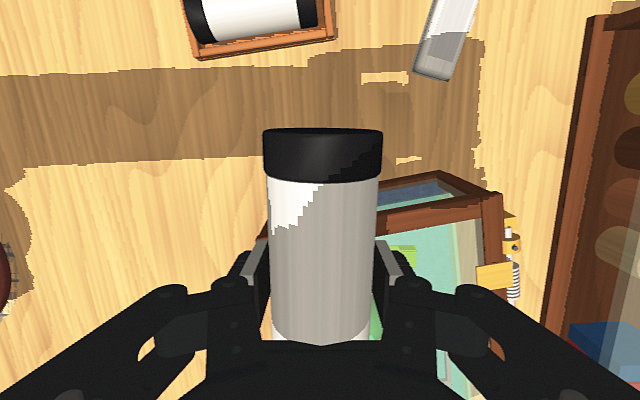

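The tray is half visible at (200–335, 0–60), with the held tube centred at x≈322. I'll move closer and look again.

```bash
python3 -m jog '[0.2,-0.1,-0.05,0,0,0, 0.5,-0.3,-0.1,0,0,0, 0.8,-0.5,-0.1,0,0,0, 0.8,-0.55,-0.1,0,0,0, 0.8,-0.55,-0.1,0,0,0, 0.8,-0.55,-0.1,0,0,0]';  python3 - <<'E'
from h import *
f=grab('wrist','pics/w3.png'); C=cloud(f)
Z=C[...,2]; near=(np.hypot(C[...,0]-.462,C[...,1]-.291)<.12)
def rect(P):
    r=cv2.minAreaRect((P[:,:2]*1000).astype(np.float32)); return np.round(np.concatenate([r[0],r[1],[r[2]]]),1)
for lo,hi in [(.012,.07),(.03,.07),(.052,.065)]:
    m=near&(Z>lo)&(Z<hi); k,l,st,ce=cv2.connectedComponentsWithStats(m.astype(np.uint8))
    for i in range(1,k):
        if st[i,4]>300: print(lo,st[i],rect(C[l==i]))
print(np.percentile(Z[near&(Z<.08)],[50,90,98]))
m=(C[...,2]>.2)&(C[...,2]<.32);k,l,st,ce=cv2.connectedComponentsWithStats(m.astype(np.uint8)); i=l[200,320]; print(st[i],rect(C[l==i]),np.percentile(Z[l==i],98),C[l==i].max(0))
s=manip.state();print(s['tool_pos'],s['tool_rot'])
E
```

```text
time: 5.08
tool_pos: [0.471, 0.1777, 0.2483]
tool_rot: [0.0, 0.723, 0.691, -0.0]
contact_force: [-0.2, -0.6, -0.3]
gripper_width: 0.54
grasp_force: 61.7
0.012 [  229     0   153   135 15333] [461.2 291.6 150.4 119.5   5.7]
0.03 [ 238    5  126   71 6443] [457.3 316.8 120.1  49.5   5.6]
0.03 [ 249   61  121   65 5612] [463.3 265.8 120.1  49.2   5.6]
0.052 [ 238   10  126   55 4117] [457.3 316.5 120.1  33.6   5.4]
0.052 [ 249   67  121   52 3586] [463.2 266.  120.2  33.9   5.7]
[0.02202519 0.0563177  0.05762691]
[   90   128   459   272 42799] [468.1 186.1 106.  104.1  37.2] 0.3187549061081775 [0.53100599 0.23841782 0.3199987 ]
[0.47101436 0.17770619 0.2482686 ] [ 7.61019623e-05  7.22969011e-01  6.90880455e-01 -3.07677267e-05]
```

View pics/w3.png

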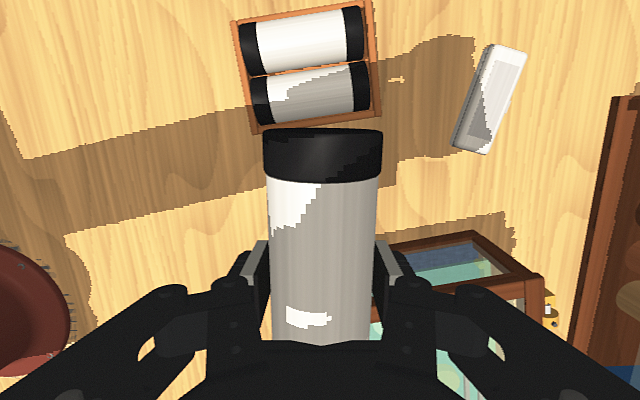

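```bash
python3 -m jog '[0.1,-0.02,0,0,0,0.055, 0.3,-0.05,0,0,0,0.11, 0.5,-0.1,0,0,0,0.17, 0.7,-0.15,0,0,0,0.225, 0.9,-0.15,0,0,0,0.28, 1,-0.156,0,0,0,0.34, 1,-0.156,0,0,0,0.395, 1,-0.156,0,0,0,0.4544]'; python3 -m jog '[0,0,0,0,0,0, 0,0,0,0,0,0, 0,0,0,0,0,0]'
python3 - <<'E'
from h import *
s=manip.state();M=rot(s['tool_rot']);print(M);p=s['tool_pos'];print(p,(M.T@(np.array([.4605,.2914,.072])-p))*10,np.degrees(np.arctan2(M[1,0],M[0,0])))
E
```

```text
time: 6.12
tool_pos: [0.4599, 0.2787, 0.2481]
tool_rot: [0.0, 0.999, 0.046, -0.0]
contact_force: [-0.0, 0.2, -0.7]
gripper_width: 0.537
grasp_force: 61.5
time: 6.5
tool_pos: [0.4595, 0.2789, 0.2483]
tool_rot: [0.0, 0.999, 0.05, 0.0]
contact_force: [-0.8, -0.7, 0.0]
gripper_width: 0.537
grasp_force: 61.6
[[ 9.94969577e-01  1.00177549e-01  1.37404909e-05]
 [ 1.00177549e-01 -9.94969577e-01 -1.14461038e-05]
 [ 1.25247278e-05  1.27650138e-05 -1.00000000e+00]]
[0.45951853 0.27889211 0.24830357] [ 0.0222733  -0.12348904  1.7630344 ] 5.749394643350672
```

```bash
python3 -m jog '[0.02,-0.12,0.1,0,0,0, 0.02,-0.12,0.3,0,0,0, 0.02,-0.12,0.5,0,0,0, 0.02,-0.12,0.8,0,0,0, 0.02,-0.12,1,0,0,0, 0.02,-0.12,1,0,0,0]'; python3 -m jog '[0,0,0.3,0,0,0, 0,0,0.5,0,0,0, 0,0,0.65,0,0,0, 0,0,0.7,0,0,0, 0,0,0.7,0,0,0, 0,0,0.7,0,0,0]'
```

```text
time: 7.25
tool_pos: [0.4585, 0.2904, 0.1452]
tool_rot: [0.001, 0.999, 0.05, -0.003]
contact_force: [-0.1, 0.8, -1.0]
gripper_width: 0.54
grasp_force: 61.7
time: 8.0
tool_pos: [0.4609, 0.2915, 0.0793]
tool_rot: [-0.0, 0.999, 0.05, 0.001]
contact_force: [0.2, 1.4, -0.9]
gripper_width: 0.538
grasp_force: 61.7
```

```bash
python3 -m jog '[0,0,0.04,0,0,0, 0,0,0.08,0,0,0, 0,0,0.08,0,0,0, 0,0,0.08,0,0,0]'; python3 -m jog '[0,0,0.01,0,0,0, 0,0,0.02,0,0,0, 0,0,0.02,0,0,0]'; python3 -m jog '[0,0,0.01,0,0,0, 0,0,0.02,0,0,0, 0,0,0.02,0,0,0]'
```

```text
time: 8.5
tool_pos: [0.4602, 0.2912, 0.0703]
tool_rot: [0.0, 0.999, 0.05, -0.0]
contact_force: [-0.3, -0.3, -2.2]
gripper_width: 0.541
grasp_force: 61.7
time: 8.88
tool_pos: [0.4603, 0.2915, 0.0687]
tool_rot: [-0.0, 0.999, 0.05, 0.0]
contact_force: [-1.6, 1.3, 1.9]
gripper_width: 0.537
grasp_force: 62.0
time: 9.25
tool_pos: [0.4605, 0.2922, 0.0684]
tool_rot: [-0.001, 0.999, 0.05, 0.0]
contact_force: [-5.0, 1.8, 10.0]
gripper_width: 0.535
grasp_force: 63.0
```

```bash
python3 -m jog '[0,0,-0.02,0,0,0, 0,0,-0.02,0,0,0]'; python3 -m jog '[0,0,0,0,0,0, 0,0,0,0,0,0, 0,0,0,0,0,0, 0,0,0,0,0,0]' 70;  python3 -m jog '[0,0,-0.1,0,0,0, 0,0,-0.3,0,0,0, 0,0,-0.5,0,0,0, 0,0,-0.8,0,0,0, 0,0,-1,0,0,0, 0,0,-1,0,0,0]'; python3 -m jog '[-0.2,0.2,-0.1,0,0,0, -0.5,0.5,-0.3,0,0,0, -0.7,0.7,-0.5,0,0,0, -0.7,1,-0.7,0,0,0, -0.7,1,-0.7,0,0,0, -0.7,1,-0.7,0,0,0]' 85
python3 - <<'E'
from h import *
f=grab('wrist','pics/w4.png'); C=cloud(f)
Z=C[...,2]; near=(np.hypot(C[...,0]-.462,C[...,1]-.291)<.12)
def rect(P):
    r=cv2.minAreaRect((P[:,:2]*1000).astype(np.float32)); return np.round(np.concatenate([r[0],r[1],[r[2]]]),1)
m=near&(Z>.085)&(Z<.11); print(m.sum(),rect(C[m]),np.percentile(Z[m],98))
m=near&(Z>.012)&(Z<.11);print(m.sum(),rect(C[m]))
f=grab('side'); C=cloud(f);Z=C[...,2]; near=(np.hypot(C[...,0]-.462,C[...,1]-.291)<.12)
m=near&(Z>.085)&(Z<.11); print(m.sum(),rect(C[m]),np.percentile(Z[m],98))
E
```

```text
time: 9.5
tool_pos: [0.4605, 0.2914, 0.0686]
tool_rot: [-0.0, 0.999, 0.05, 0.0]
contact_force: [-1.5, 0.4, 2.8]
gripper_width: 0.537
grasp_force: 62.0
time: 10.0
tool_pos: [0.4601, 0.2911, 0.0682]
tool_rot: [0.0, 0.999, 0.05, -0.0]
contact_force: [-0.1, 0.4, 0.4]
gripper_width: 0.821
grasp_force: 0.0
time: 10.75
tool_pos: [0.4616, 0.2919, 0.1714]
tool_rot: [-0.001, 0.999, 0.05, 0.003]
contact_force: [-1.0, 0.0, 0.7]
gripper_width: 0.82
grasp_force: 0.0
time: 11.5
tool_pos: [0.3999, 0.1849, 0.2369]
tool_rot: [-0.0, 0.999, 0.049, -0.001]
contact_force: [0.1, 0.2, 0.7]
gripper_width: 0.998
grasp_force: 0.0
7250 [460.7 291.1 120.2  45.5   5.8] 0.10085971933827488
15459 [462.3 291.7 149.3 119.1   5.7]
274 [459.7 285.7 123.6  45.4   6.5] 0.10098172222682134
```

View pics/w4.png

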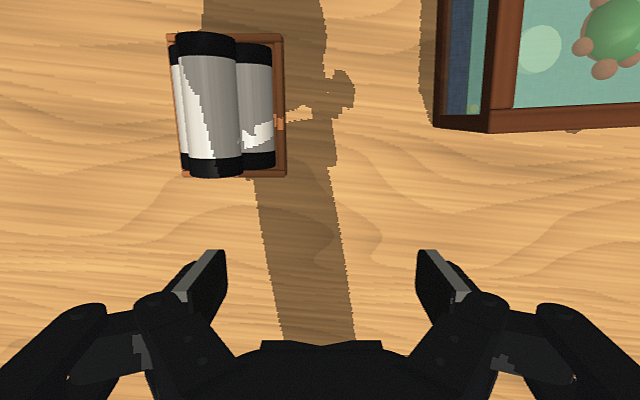

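The third tube is in the groove: its centre is (460.7, 291.1) mm, its top is at 101 mm and it lies at 5.8°. Now to the knob.

```bash
python3 -m jog '[0,0.2,0,0,0,0, 0,0.5,0,0,0,-0.017, 0,0.8,0,0,0,-0.017, 0,1,0,0,0,-0.017]';python3 -m jog '[0,0.3,0,0,0,0, 0,0.6,0,0,0,0, 0,0.9,0,0,0,0, 0,1,0,0,0,0]';python3 -m jog '[0,0.3,0,0,0,0, 0,0.6,0,0,0,0, 0,0.9,0,0,0,0, -0.5,1,0,0,0,0, -0.5,1,0,0,0,0, -0.5,1,0,0,0,0]';python3 - <<'E'
from h import *
f=grab('wrist','pics/w5.png'); C=cloud(f);Z=C[...,2]
h=cv2.cvtColor(f['img'],cv2.COLOR_BGR2HSV)
m=(h[...,1]>120)&(h[...,2]>60)&(Z>.105)&(Z<.155)&(np.hypot(C[...,0]-.46,C[...,1]+.127)<.06)&(h[...,0]>12)&(h[...,0]<30)
k,l,st,ce=cv2.connectedComponentsWithStats(m.astype(np.uint8))
for i in range(1,k):
    if st[i,4]>100:
        P=C[l==i]; print(st[i],ce[i],P.min(0),P.max(0))
        from scipy.optimize import least_squares
        Q=P[P[:,2]>.132]
        r=least_squares(lambda c:np.linalg.norm(Q-c,axis=1)-.015,P.mean(0),loss='soft_l1',f_scale=.001); print('ball',r.x,r.cost)
m=(Z>.12)&(Z<.142)&(C[...,0]>.48)
s=manip.state();print(s['tool_pos'],s['tool_rot'])
E
```

```text
time: 12.1
tool_pos: [0.4101, 0.0848, 0.2371]
tool_rot: [-0.0, 0.997, 0.076, -0.001]
contact_force: [-0.0, 0.0, -0.0]
gripper_width: 0.996
grasp_force: 0.0
time: 12.6
tool_pos: [0.4255, -0.0141, 0.2372]
tool_rot: [-0.0, 0.997, 0.076, -0.001]
contact_force: [-0.3, 0.5, -0.4]
gripper_width: 0.994
grasp_force: 0.0
time: 13.35
tool_pos: [0.3917, -0.1194, 0.2382]
tool_rot: [-0.0, 0.997, 0.077, 0.0]
contact_force: [-0.1, 0.6, -0.5]
gripper_width: 0.996
grasp_force: 0.0
[ 316   67   39   75 1811] [335.08282717 108.3975704 ] [ 0.43914849 -0.13629436  0.1178351 ] [ 0.49314946 -0.10520601  0.14477263]
ball [ 0.45679723 -0.12109243  0.12898531] 0.005910106051527125
[ 0.39187809 -0.11936645  0.23829468] [-1.62856994e-04  9.97040871e-01  7.68729498e-02  1.58444523e-04]
```

View pics/w5.png

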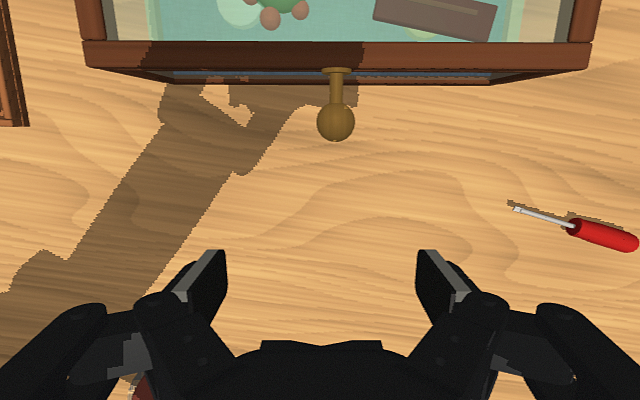

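Brass ball at (336,122), world about (0.456, −0.121, 0.129). The lid front edge is horizontal in the picture, so the tool is square to it.

```bash
python3 -m jog '[0.2,0.05,0.1,0,0,0, 0.5,0.115,0.3,0,0,0, 0.63,0.115,0.5,0,0,0, 0.63,0.115,0.7,0,0,0, 0.63,0.115,0.9,0,0,0, 0.63,0.115,1,0,0,0, 0.63,0.115,1,0,0,0]'; python3 -m jog '[0,0,0.15,0,0,0, 0,0,0.29,0,0,0, 0,0,0.29,0,0,0, 0,0,0.29,0,0,0]';python3 -m jog '[0,0,0,0,0,0, 0,0,0,0,0,0, 0,0,0,0,0,0, 0,0,0,0,0,0, 0,0,0,0,0,0, 0,0,0,0,0,0, 0,0,0,0,0,0]' 15
python3 - <<'E'
from h import *
s=manip.state();M=rot(s['tool_rot']);p=s['tool_pos'];print(p,np.degrees(np.arctan2(M[1,0],M[0,0])),s['contact_force'])
E
```

```text
time: 14.28
tool_pos: [0.4553, -0.1212, 0.1377]
tool_rot: [-0.0, 0.997, 0.077, -0.001]
contact_force: [0.1, -0.9, -0.3]
gripper_width: 0.996
grasp_force: 0.0
time: 14.78
tool_pos: [0.4554, -0.1219, 0.1094]
tool_rot: [0.0, 0.997, 0.076, 0.0]
contact_force: [1.2, 0.2, -0.1]
gripper_width: 0.993
grasp_force: 0.0
time: 15.65
tool_pos: [0.4553, -0.1208, 0.1098]
tool_rot: [-0.001, 0.997, 0.076, -0.0]
contact_force: [-1.6, 5.5, 4.4]
gripper_width: 0.322
grasp_force: 58.7
[ 0.45534596 -0.12075622  0.10977052] 8.746664619696357 [-1.57229355  5.52612153  4.39652706]
```

```bash
python3 -m jog '[0.003,0,-0.116,0,0,0, 0.012,0,-0.232,0,0,0, 0.026,0,-0.347,0,0,0, 0.046,0,-0.461,0,0,0, 0.072,0,-0.574,0,0,0, 0.104,0,-0.686,0,0,0, 0.141,0,-0.796,0,0,0, 0.183,0,-0.903,0,0,0]'
```

```text
time: 16.65
tool_pos: [0.4735, -0.118, 0.1996]
tool_rot: [-0.001, 0.997, 0.076, 0.0]
contact_force: [4.3, 6.4, -3.2]
gripper_width: 0.315
grasp_force: 59.2
```

```bash
python3 -m jog '[0.058,0,-0.127,0,0,0, 0.124,0,-0.25,0,0,0, 0.197,0,-0.368,0,0,0, 0.276,0,-0.483,0,0,0, 0.363,0,-0.592,0,0,0, 0.455,0,-0.695,0,0,0, 0.554,0,-0.793,0,0,0, 0.659,0,-0.885,0,0,0]'; python3 -m jog '[0,0,0,0,0,0, 0,0,0,0,0,0, 0,0,0,0,0,0, 0,0,0,0,0,0]'
python3 - <<'E'
from h import *
p=manip.state()['tool_pos']; d=p-np.array([.4556,-.1212,.1094]);x=d[0]*.988+d[1]*.153
print(p,x,d[2],np.arctan2(d[2],.232-x),np.hypot(d[2],.232-x))
grab('side','pics/s6.png')
E
```

```text
time: 17.65
tool_pos: [0.5387, -0.1082, 0.2877]
tool_rot: [-0.001, 0.997, 0.077, -0.001]
contact_force: [3.0, 5.1, -4.9]
gripper_width: 0.314
grasp_force: 59.3
time: 18.15
tool_pos: [0.5386, -0.1082, 0.2876]
tool_rot: [-0.001, 0.997, 0.077, -0.0]
contact_force: [1.8, 5.8, -3.1]
gripper_width: 0.318
grasp_force: 60.5
[ 0.53857473 -0.108225    0.28761277] 0.08396421057828697 0.17821277210158515 0.8776326245501531 0.23167733400106555
```

View pics/s6.png

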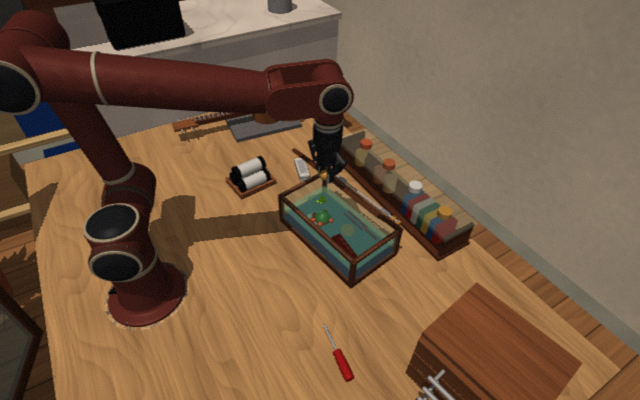

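Side view: the lid is up, with the gripper holding the knob at about (325,172), and the three tubes sit stacked at (250,175). Now I ease it back to 0.66 rad.

```bash
python3 -m jog '[-0.088,0,0.076,0,0,0, -0.171,0,0.156,0,0,0, -0.251,0,0.241,0,0,0, -0.311,0,0.311,0,0,0, -0.355,0,0.366,0,0,0, -0.355,0,0.366,0,0,0, -0.355,0,0.366,0,0,0, -0.355,0,0.366,0,0,0]'; python3 -m jog '[0,0,0,0,0,0, 0,0,0,0,0,0, 0,0,0,0,0,0, 0,0,0,0,0,0, 0,0,0,0,0,0, 0,0,0,0,0,0, 0,0,0,0,0,0, 0,0,0,0,0,0]'
python3 - <<'E'
from h import *
p=manip.state()['tool_pos']; d=p-np.array([.4556,-.1212,.1094]);x=d[0]*.988+d[1]*.153
print(p,np.arctan2(d[2],.232-x),np.hypot(d[2],.232-x))
# lid slope from depth cloud
f=grab('side');C=cloud(f); ax=np.array([.988,.153]); K=np.array([.4556,-.1212])
r=.232-((C[...,:2]-K)@ax); Z=C[...,2]-.129; y=(C[...,:2]-K)@np.array([-.153,.988])
m=(r>.02)&(r<.2)&(abs(y-0)<.2)&(Z>.05)&(Z<.2)
print(m.sum(),np.percentile(np.arctan2(Z[m],r[m]),[10,30,50,70,90]))
m=(np.hypot(C[...,0]-.461,C[...,1]-.291)<.08)&(C[...,2]>.085)&(C[...,2]<.11);print(m.sum(),C[m].mean(0))
E
```

```text
time: 19.2
tool_pos: [0.5048, -0.1133, 0.252]
tool_rot: [-0.001, 0.997, 0.077, 0.002]
contact_force: [5.3, 6.0, -3.4]
gripper_width: 0.321
grasp_force: 60.2
time: 20.2
tool_pos: [0.5048, -0.1133, 0.252]
tool_rot: [-0.001, 0.997, 0.077, 0.002]
contact_force: [4.2, 6.0, -3.0]
gripper_width: 0.315
grasp_force: 60.2
[ 0.50477192 -0.11329455  0.25200442] 0.664067882398133 0.23137847695143357
1497 [0.62320085 0.64928198 0.6552828  0.66679192 0.75463461]
275 [0.45722864 0.28291102 0.09430424]
```

The lid is at about 0.66 rad by both the arc geometry and the depth data. It is still and gripped with 60 N, so I'm handing in.

```bash
python3 -c "
from plant import manip; print(manip.job_done())"
```

```text
the job is handed in; nothing more can be done
None
```

The job is handed in: the shaker is released in the groove on the other two, and the lid was raised to about 0.88 rad, then eased back and held still at about 0.66 rad by its gripped knob (no verdict was returned).

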